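# Open the dial padlock on the equipment case and hold it up

### The arm

A 6-joint arm with a two-finger parallel gripper is mounted at the origin on the work surface. World frame = base frame: x ahead of the robot, y to its left, z up, the work surface at z = 0. Lengths are in m, angles in rad, forces in N, time in s.
With the tool pointing down it reaches from about 0.35 to 0.975 m from the base axis. Payload 4.9 kg.
Tool frame: the origin (TCP) lies midway between the tips of the shut fingers; the grasp point (between the pads) lies 19 mm behind it; z points along the fingers, y is the direction in which the jaws open and shut (so a half turn about z gives the same grasp; the last joint's range is limited). The gripper opens to 85 mm and grips with 20 to 120 N. Pads are 22 mm wide; open, the fingers measure 114 mm over their backs; the gripper's body (76 mm by 85 mm) begins 54 mm behind the grasp point. The pads swing forward as they close: fully open they stand 13 mm farther back than shut.
Start: joints at [1.078, 0.053, 1.613, -0, 1.476, -0.119], TCP at [0.228, 0.582, 0.231] pointing down, gripper open.
Joint ranges: [-3.01, 3.01], [-1.01, 2.22], [0.06, 2.58], [-1.02, 4.17], [0.09, 2.62], [-3.14, 3.14]. Speed limits (rad/s): [2.57, 2.57, 3.14, 3.14, 3.14, 3.14].

### API

Orientations are given as a rotation vector (axis times angle).
In Python, from station import ctrl gives the robot as it stands.
- The arm moves only by the tool drive_tool, never from a script. Its argument "moves" is one flat list of numbers, 7 for each row, row after row: the turn, a rotation vector about the world's x, y, z in degrees, then the shift along the world's x, y, z in m, then the closure, from 0 (fully open) to 1 (shut). A call has exactly 5 rows; each row shifts and turns the commanded pose from where the row before left it; what a row does not reach is not made up. A row lasts 1/8 s, in which the tool goes at most 62.5 mm and 10.7 degrees, less where a joint would pass 70% of its speed; a pose out of reach is approached as far as the arm can. A call is refused whole if a number of a shift passes 0.0625 or a number of a turn 10.7, either way. A call with a gripper value outside its range is refused whole. The fingers move at their own pace and stop on an object; "newtons" is the grip in N (left out, the last holds). Time passes only in rows, so rows that do not move let the fingers close, or fill a call up. It gives the time, the measured TCP pose, the force and the opening at its end, in the units of the state.
- ctrl.get_obs(): the state, without advancing time (a new reading comes with each control period).
- ctrl.get_image(name): name is "scene" or "top" or "wrist"; returns the picture (480x640x3 uint8, red, green, blue); there is no depth.
- ctrl.get_calibration(name): a dict with "fx", "fy", "cx", "cy" (pixels), "rvec" (rotation vector, rad) and "tvec" (3), from world to camera coordinates, as OpenCV has them; the wrist camera has in their place "T_tool_cam" (4x4, takes a point from camera to tool coordinates, whose origin is the TCP and whose axes are the flange's). Camera axes: x right, y down, z forward; pixel columns grow to the right and rows downward; lengths in m; the calibration is good to about 2 mm. A picture is of the moment at which its call begins: read the wrist's pose just before it. get_calibration takes no time and is no camera call.
- ctrl.finish_job(): hands the job in, once; it reports no verdict.
The state is a dict: "t": time; "q": joint angles; "dq": joint speeds; "effort": joint torques, N m; "tool_pos": TCP position; "tool_rot": TCP orientation; "contact_force": force on the tool from outside, world axes, zero at the start; "wrist_torque": the same for the moment, N m; "opening": finger opening in m.
Only numpy, scipy, OpenCV 4.12 (cv2) and the standard library are available. Lean on these libraries where they do the work, as an engineer would, in place of code of your own. Each camera call takes 0.05 s, during which the arm holds its last target.

### The job

Open the dial padlock on the beige equipment case and take it off: with the shackle as twelve o'clock, turn the dial clockwise to four and then back anticlockwise to one, feeling it click into each mark, and pull the lock's body straight back so that the shackle slides all the way out. Unhook the open lock from the staple and finish while still holding it in the gripper, still and level with the dial up and the shackle still out, about 15 cm above the top of the case. Leave the other things lying on the case where they are.

Things in the scene. Friction and masses are not known exactly. Their poses are not given: they have to be found in the camera images.
- case: flat beige steel equipment case, 340 mm deep (x) x 420 mm wide (y) x 100 mm tall, fixed to the table, place and yaw varying. Origin: centre of its underside; x points from its near edge (robot side) to its far edge, z up. The near 140 mm of its top is a fixed deck, the rest a closed lid.
- nest (a point): middle of the padlock nest, on its steel plate, on the case's deck: 103 mm above the table, 100 mm before the case's centre. Axes as the case. Two side rims, 3 mm thick, 8 mm tall, inner faces 60 mm apart, run along x from 65 mm before to 30 mm behind this point: the lock can slide in the nest along x, but hardly turn or move sideways.
- staple (a point): centre of the opening of the hasp's staple, fixed to the case: 55.5 mm along x and 17 mm along y from the nest point, 13 mm above the plate. An upright arch of 5 mm round steel standing across the case's x; opening 18 mm wide, top 13 mm above this point. The shackle's free leg passes through it along x.
- lock: the dial padlock, on its back in the nest, dial up, axes as the case's within about 4 degrees. Origin: centre of the underside of its body; x towards the shackle. Body: steel, 64 (x) x 56 (y) x 26 (z) mm, flat sides. Lock 0.35 to 0.65 kg. Shackle: squared U of 8 mm round steel, level, 13 mm above the underside, legs at y = -17 mm (long, stays in the body) and y = +17 mm (free).
- mark12 (a point): the long mark at twelve o'clock on the lock's face, 24.5 mm from the dial's axis towards the shackle, 26 mm above the lock's underside. Twelve dark marks stand round the dial like clock hours seen from above: three o'clock at the lock's -y, six at -x, nine at +y.
- dial_top (a point): centre of the top of the dial knob, 44.5 mm above the lock's underside, on its z axis. Knob: black, round, knurled, 34 mm across, 15 mm tall, its foot 29.5 mm above the lock's underside, on a skirt 41 mm across and 3 mm thick. A white pointer line runs from the knob's centre to its rim; x of this point points along it.
- lock_dial (a joint): dial angle, rad, clockwise from above positive: 0 = pointer at twelve, 0.524 = one, 2.094 = four o'clock. Starts at eleven to two. Clicks into a notch every 0.524 rad (about 0.06 N m to leave; draws home from within 0.2). Clockwise to four, not over 0.2 beyond, then anticlockwise to one frees the shackle; else it is locked. It may be let go and taken again between.
- lock_shackle (a joint): how far the shackle is drawn out of the body, m: 0 shut, 0.024 fully open. It slides along the lock's x, no swing; freed it needs about 3 N and stays where left; locked it has 1.5 mm of play. Draw the body away from the staple (along the case's -x): after 2 mm or more of slack the staple catches the shackle's end bar and holds it while the body slides off.
- shackle_end (a point): middle of the shackle's end bar (centre of the 8 mm steel), 64 mm from the lock's origin along its x when shut, 88 mm when fully open, 13 mm above the underside. Axes as the lock.
- toe (a point): tip of the shackle's free leg, at y = +17 mm of the lock; 25 mm along x from the lock's origin when shut (7 mm inside the body, whose front face is at 32 mm), 49 mm when fully open: then a gap of 17 mm opens between tip and body. With the 5 mm staple in that gap the lock lifts straight up off the hasp; elsewhere the staple holds the leg.
- eyepiece: spare eyepiece, a black stepped cylinder 34 mm across and 62 mm tall, standing on the case's lid. Origin: centre of its underside. Leave it alone.
- slide_box: closed wooden box of glass slides, 55 x 90 x 30 mm, lying on the case's lid. Origin: centre of its underside. Leave it alone.
- key_padlock: another padlock, small, brass, with no dial (body 36 x 40 x 18 mm), lying loose on the case's front deck beside the dial padlock. Origin: underside of its body. Leave it alone.

How it is judged:
By the outcome, as a careful person would: the job done as asked, in the order asked, and still so for the second after the job is handed in, while the arm keeps its last pose, push and grip.
It also fails if it takes over 72 s, if anything falls off the work surface, if the arm or the gripper's body presses on something with over 40 N, if the wrist force passes 120 N, or if a joint passes its speed limit or range.

## Working session

There is one attempt and no reset: what is moved stays moved. The work goes in short steps, Python scripts to look and compute and a tool call to move; the robot and the scene stay as the last step left them, time stands still between calls to the robot, and variables do not carry over. Pictures are saved under pics/ and viewed, and the job is handed in when it is done.

Besides the shell and the picture viewer there is one more tool, called after "Emit:" as a command line: name --argument value ..., lists and objects as JSON in quotes. drive_tool: Moves the arm, as the interface text tells. Its arguments: {"type":"object","properties":{"moves":{"type":"array","items":{"type":"number"}},"newtons":{"type":"number"}},"required":["moves"]}

```bash
ls; mkdir -p pics; python3 - <<'E'
from station import ctrl
import cv2
o=ctrl.get_obs();print(o)
for n in("top","scene","wrist"):
    cv2.imwrite(f"pics/{n}0.png",ctrl.get_image(n)[:,:,::-1]);print(n,ctrl.get_calibration(n))
E
```

```text
pics
{'t': 0.0, 'q': array([ 1.07801262e+00,  5.33530369e-02,  1.61426241e+00, -2.20350046e-05,
        1.47601144e+00, -1.18993818e-01]), 'dq': array([-0.00023205,  0.0015213 , -0.00035195, -0.00180028,  0.00100758,
       -0.00012114]), 'effort': array([-1.95716989e-04, -3.93664491e+01, -3.70185292e+01, -6.21177878e-05,
        6.78893208e-03, -9.66442030e-06]), 'tool_pos': array([0.22792595, 0.58129897, 0.23008426]), 'tool_rot': array([-5.83622129e-01, -3.08630248e+00,  3.05684329e-03]), 'contact_force': array([0.1661368 , 0.16325835, 0.6411216 ]), 'wrist_torque': array([ 0.00476163, -0.04564411,  0.00537283]), 'opening': 0.08541455761664687}
top {'fx': 438.86547317696346, 'fy': 438.86547317696346, 'cx': 321.50091214411816, 'cy': 233.93124496104397, 'rvec': array([ 2.18193565, -2.15683315,  0.11388966]), 'tvec': array([0.04151342, 0.6145854 , 0.69428832])}
scene {'fx': 608.4838493675346, 'fy': 608.4838493675346, 'cx': 325.0749070733714, 'cy': 230.5751838485729, 'rvec': array([ 2.3355187 ,  0.68218164, -0.24954174]), 'tvec': array([-0.5493578 , -0.16887874,  1.19952386])}
wrist {'fx': 344.3457156455142, 'fy': 344.3457156455142, 'cx': 320.2980854736862, 'cy': 243.15625264806582, 'T_tool_cam': array([[ 4.22948471e-04, -9.52640975e-01, -3.04097015e-01,
         7.73028810e-02],
       [ 9.99998612e-01, -8.72448032e-05,  1.66414280e-03,
        -1.97453084e-04],
       [-1.61186151e-03, -3.04097296e-01,  9.52639615e-01,
        -1.42091980e-01],
       [ 0.00000000e+00,  0.00000000e+00,  0.00000000e+00,
         1.00000000e+00]])}
```

View pics/top0.png

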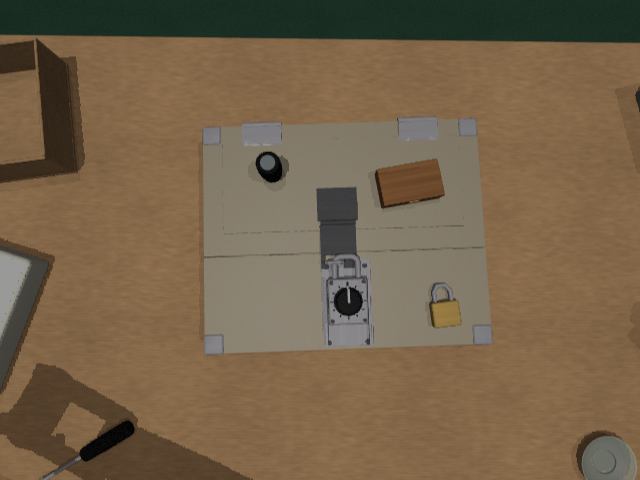

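View pics/scene0.png

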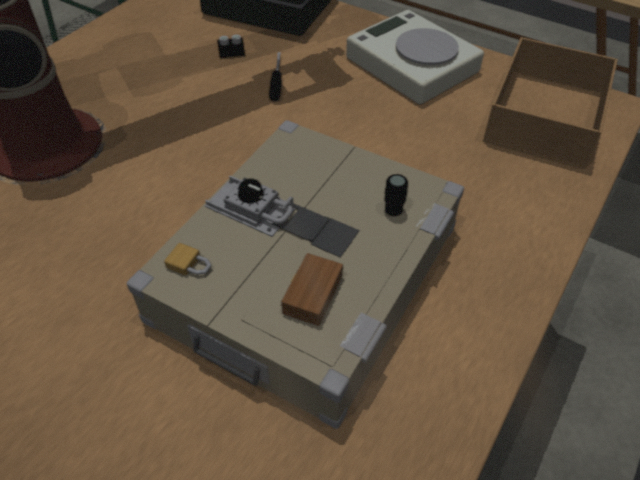

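View pics/wrist0.png

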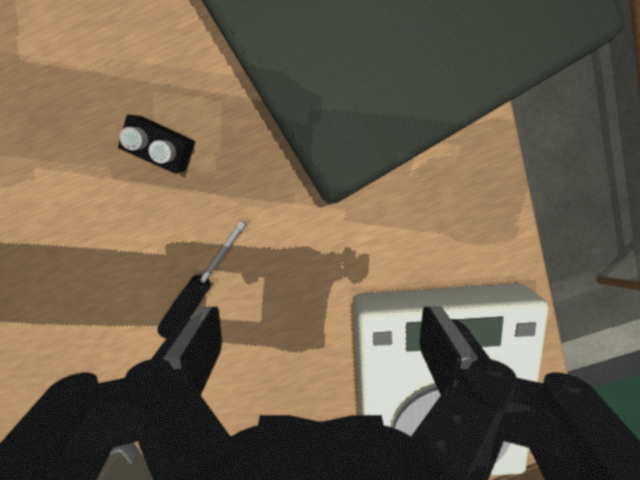

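The top view shows the lock at about (348,300) with the pointer near twelve, and the case corners near (212,136), (467,127), (482,335) and (214,344). The brass lock is at (445,312), the eyepiece at (269,166) and the slide box at (410,183).

```bash
cat > h.py <<'E'
import numpy as np,cv2
from station import ctrl
from scipy.spatial.transform import Rotation as R
def cam(n,o=None):
    c=ctrl.get_calibration(n)
    if n=="wrist":
        o=o or ctrl.get_obs(); T=np.eye(4);T[:3,:3]=R.from_rotvec(o["tool_rot"]).as_matrix();T[:3,3]=o["tool_pos"]
        W=T@c["T_tool_cam"]
    else:
        M=np.eye(4);M[:3,:3]=R.from_rotvec(c["rvec"]).as_matrix();M[:3,3]=c["tvec"];W=np.linalg.inv(M)
    return c,W
def ray(cw,u,v,z):
    c,W=cw
    d=W[:3,:3]@np.array([(u-c["cx"])/c["fx"],(v-c["cy"])/c["fy"],1]);p=W[:3,3]
    return p+d*(z-p[2])/d[2]
def proj(cw,P):
    c,W=cw; q=np.linalg.inv(W)@np.append(P,1)
    return np.array([c["fx"]*q[0]/q[2]+c["cx"],c["fy"]*q[1]/q[2]+c["cy"]])
def yaw(o):
    m=R.from_rotvec(o["tool_rot"]).as_matrix();return np.degrees(np.arctan2(m[1,0],m[0,0]))
E
python3 - <<'E'
from h import *
c=cam("top")
print("dial",ray(c,348,300,.1475))
for n,p in dict(c1=(205,128),c2=(476,119),c3=(491,343),c4=(206,354),seamL=(206,257),seamR=(484,248)).items(): print(n,ray(c,*p,.1))
im=cv2.imread("pics/top0.png")[230:360,290:410]
cv2.imwrite("pics/t1.png",cv2.resize(im,None,fx=5,fy=4.6,interpolation=cv2.INTER_CUBIC))
print(yaw(ctrl.get_obs()))
E
```

```text
dial [0.51168333 0.01149972 0.1475    ]
c1 [0.76832848 0.22936113 0.1       ]
c2 [ 0.78776008 -0.18723695  0.1       ]
c3 [ 0.44967291 -0.20079471  0.1       ]
c4 [0.42937343 0.21478035 0.1       ]
seamL [0.57046959 0.2202112  0.1       ]
seamR [ 0.58870889 -0.19426424  0.1       ]
158.58238443999716
```

View pics/t1.png

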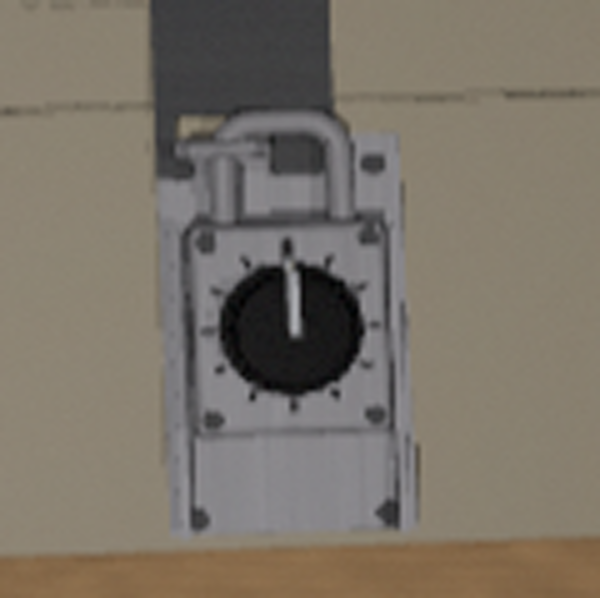

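The dial pointer sits at about twelve, the case yaw is about +2.4°, and the dial is at about (0.512, 0.0115).

Emit:
drive_tool --moves '[0, 0, 2.4, 0.0265, -0.0535, 0.004, 0, 0, 0, 2.4, 0.0265, -0.0535, 0.004, 0, 0, 0, 2.4, 0.0265, -0.0535, 0.004, 0, 0, 0, 2.4, 0.0265, -0.0535, 0.004, 0, 0, 0, 2.4, 0.0265, -0.0535, 0.004, 0]'

```text
t: 0.78
tool_pos: [0.361, 0.3125, 0.2512]
tool_rot: [0.255, 3.131, -0.0]
contact_force: [1.2, 0.7, 0.2]
opening: 0.0854
```

Emit:
drive_tool --moves '[0, 0, 2.4, 0.0265, -0.0535, 0.002, 0, 0, 0, 2.4, 0.0265, -0.0535, 0.002, 0, 0, 0, 2.4, 0.0265, -0.0535, 0.002, 0, 0, 0, 2.4, 0.0265, -0.0535, 0.002, 0, 0, 0, 2.2, 0.0265, -0.0535, 0.002, 0]'

```text
t: 1.4
tool_pos: [0.4936, 0.0449, 0.2612]
tool_rot: [-0.067, 3.141, 0.0]
contact_force: [0.5, -0.2, 0.0]
opening: 0.0852
```

Emit:
drive_tool --moves '[0, 0, 0, 0.018, -0.0335, 0, 0, 0, 0, 0, 0, 0, 0, 0, 0, 0, 0, 0, 0, 0, 0, 0, 0, 0, 0, 0, 0, 0, 0, 0, 0, 0, 0, 0, 0]'

```text
t: 2.02
tool_pos: [0.5109, 0.0143, 0.2614]
tool_rot: [-0.068, 3.141, 0.0]
contact_force: [-0.6, 0.2, -0.2]
opening: 0.0853
```

```bash
python3 - <<'E'
from h import *
o=ctrl.get_obs();print(o["tool_pos"],yaw(o),o["q"])
cv2.imwrite("pics/w1.png",ctrl.get_image("wrist")[:,:,::-1])
E
```

```text
[0.51090696 0.01427849 0.26137312] -177.52422925861887 [-1.17789714e-01 -2.40642707e-01  1.83697283e+00  7.18370322e-05
  1.54507105e+00 -1.73179824e+00]
```

View pics/w1.png

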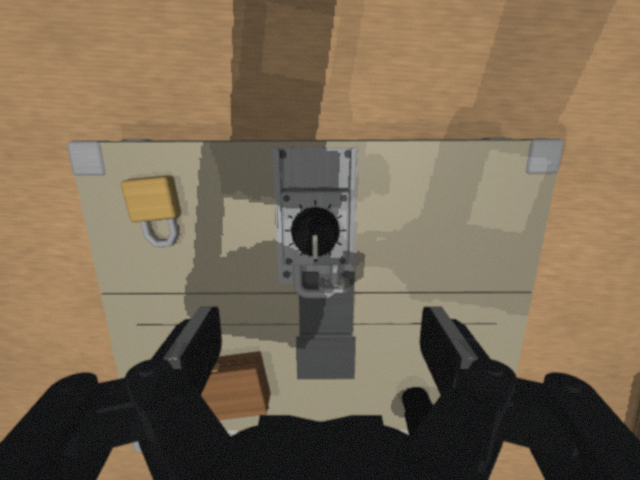

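The wrist view shows the dial at about (315,231) with the pointer towards the shackle, which is downward in this picture. I'll refine that with the knob mask.

```bash
python3 - <<'E'
from h import *
o=ctrl.get_obs();c=cam("wrist",o)
im=cv2.imread("pics/w1.png");g=im.max(2)
m=((g<45)*255).astype(np.uint8);m[:200]=0;m[265:]=0;m[:,:280]=0;m[:,350:]=0
cs,_=cv2.findContours(m,cv2.RETR_EXTERNAL,cv2.CHAIN_APPROX_NONE)
k=max(cs,key=cv2.contourArea);(x,y),r=cv2.minEnclosingCircle(k);print(x,y,r,cv2.contourArea(k))
print("knob c",ray(c,x,y,.144), "exp r px",344*.017/.25)
for P in [(281,189),(349,190),(288,199),(344,198)]:print(P,ray(c,*P,.129))
for P in [(72,142),(562,140),(103,293),(532,293)]:print(P,ray(c,*P,.1))
cv2.imwrite("pics/w1c.png",cv2.resize(im[140:310,240:400],None,fx=3.5,fy=3.5,interpolation=cv2.INTER_CUBIC))
t=cv2.imread("pics/top0.png");c=cam("top");g=t.max(2);m=((g<45)*255).astype(np.uint8);m[:275]=0;m[330:]=0;m[:,:325]=0;m[:,370:]=0
cs,_=cv2.findContours(m,cv2.RETR_EXTERNAL,cv2.CHAIN_APPROX_NONE)
k=max(cs,key=cv2.contourArea);(x,y),r=cv2.minEnclosingCircle(k);print(x,y,r,ray(c,x,y,.142))
E
```

```text
315.5 231.3372039794922 24.682100296020508 1576.0
knob c [0.50706591 0.01023079 0.144     ] exp r px 23.392000000000003
(281, 189) [ 0.47748648 -0.01860884  0.129     ]
(349, 190) [0.47594399 0.03558009 0.129     ]
(288, 199) [ 0.4852843  -0.01291867  0.129     ]
(344, 198) [0.48253491 0.03200903 0.129     ]
(72, 142) [ 0.45002608 -0.19838159  0.1       ]
(562, 140) [0.43043942 0.2152671  0.1       ]
(103, 293) [ 0.59039837 -0.19313172  0.1       ]
(532, 293) [0.57267434 0.22280265 0.1       ]
347.9561462402344 300.96490478515625 14.267706871032715 [0.5101131  0.01120785 0.142     ]
```

View pics/w1c.png

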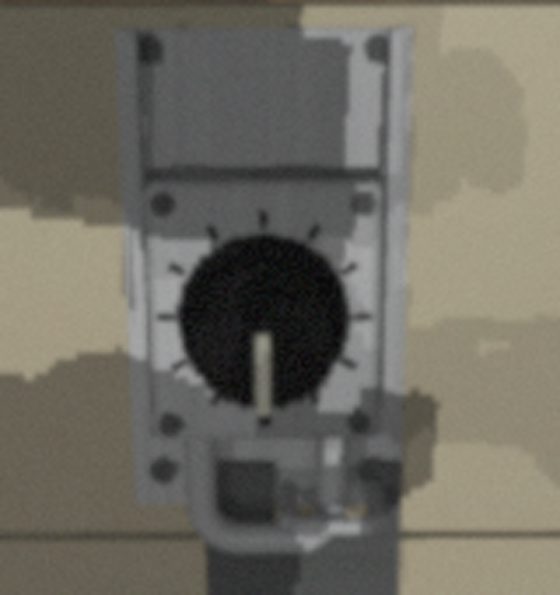

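The pointer line starts at crop (262,335), the knob centre, and ends at (263,415). The twelve mark is at (264,421) and the six mark at (263,217), so the pointer is at twelve within a degree or two.

```bash
python3 - <<'E'
from h import *
c=cam("wrist");f=lambda a,b:(240+a/3.5-.4,140+b/3.5-.4)
print("ctr",ray(c,*f(262,335),.1475),"rim",ray(c,*f(263,413),.1475))
a=ray(c,*f(264,421),.129);b=ray(c,*f(263,217),.129);print(a,b,(a+b)/2,np.degrees(np.arctan2(*(a-b)[1::-1])))
a=ray(c,*f(160,317),.129);b=ray(c,*f(369,316),.129);print(a,b,(a+b)/2,np.degrees(np.arctan2(*(b-a)[1::-1]))-90)
t=cam("top");print("top",ray(t,290+296/5,230+335/4.6,.1475))
a=ray(t,290+288/5,230+245/4.6,.129);b=ray(t,290+294/5,230+406/4.6,.129);print((a+b)/2)
a=ray(t,290+208/5,230+330/4.6,.129);b=ray(t,290+375/5,230+325/4.6,.129);print((a+b)/2)
E
```

```text
ctr [0.50930806 0.00955032 0.1475    ] rim [0.52766636 0.01047936 0.1475    ]
[0.53652217 0.01081167 0.129     ] [0.48646942 0.00863968 0.129     ] [0.5114958  0.00972567 0.129     ] 2.484726015592116
[ 0.51138474 -0.01475111  0.129     ] [0.50901967 0.03457022 0.129     ] [0.51020221 0.00990955 0.129     ] 2.745359156423092
top [0.50787853 0.00983958 0.1475    ]
[0.50987739 0.01005421 0.129     ]
[0.50917403 0.00990104 0.129     ]
```

Emit:
drive_tool --moves '[0, 0, 0, -0.001, -0.0044, -0.04, 0.35, 0, 0, 0, 0, 0, -0.04, 0.35, 0, 0, 0, 0, 0, -0.02, 0.35, 0, 0, 0, 0, 0, -0.01, 0.35, 0, 0, 0, 0, 0, 0, 0.35]' --newtons 30

```text
t: 2.7
tool_pos: [0.5105, 0.009, 0.1516]
tool_rot: [-0.066, 3.141, -0.0]
contact_force: [0.1, -0.8, 0.8]
opening: 0.0558
```

```bash
python3 - <<'E'
from h import *
o=ctrl.get_obs();print(o["tool_pos"],yaw(o),o["opening"],o["contact_force"])
cv2.imwrite("pics/w2.png",ctrl.get_image("wrist")[:,:,::-1])
E
```

```text
[0.51045448 0.00901874 0.15163837] -177.6042795377037 0.05583979840580256 [ 0.1157975  -0.78615344  0.76862261]
```

View pics/w2.png

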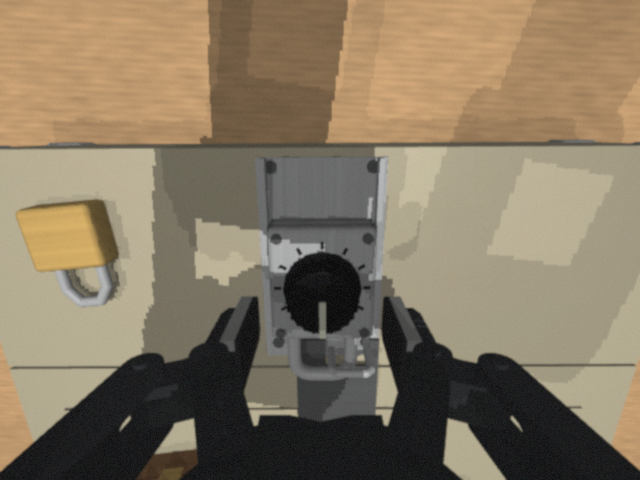

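The knob stands between the fingertips, with the pointer base at (322,303) and the inner tips at about (255,297) and (385,297).

```bash
python3 - <<'E'
from h import *
o=ctrl.get_obs();c=cam("wrist",o);print(ray(c,322,303,.1475),ray(c,322,334,.1475))
M=R.from_rotvec(o["tool_rot"]).as_matrix()
for z in(-.019,-.01,-.005,0):
  print(z,[proj(c,o["tool_pos"]+M@np.array([x,y,z])).round() for x in(-.011,0.011) for y in(-.028,.028)])
E
```

```text
[0.51043461 0.00951754 0.1475    ] [0.52732131 0.01025652 0.1475    ]
-0.019 [array([254., 355.]), array([388., 355.]), array([251., 308.]), array([391., 308.])]
-0.01 [array([258., 342.]), array([384., 342.]), array([255., 297.]), array([387., 297.])]
-0.005 [array([260., 336.]), array([382., 336.]), array([257., 292.]), array([385., 292.])]
0 [array([261., 330.]), array([380., 330.]), array([259., 287.]), array([383., 287.])]
```

Emit:
drive_tool --moves '[0, 0, 0, 0, 0.0006, -0.01, 0.35, 0, 0, 0, 0, 0, -0.009, 0.35, 0, 0, 0, 0, 0, 0, 0.5, 0, 0, 0, 0, 0, 0, 0.8, 0, 0, 0, 0, 0, 0, 0.8]' --newtons 30

```text
t: 3.38
tool_pos: [0.51, 0.0097, 0.1322]
tool_rot: [0.065, -3.14, -0.001]
contact_force: [-1.8, 0.8, -0.4]
opening: 0.0324
```

```bash
python3 - <<'E'
from h import *
o=ctrl.get_obs();print(o["tool_pos"],yaw(o),o["opening"],o["contact_force"],o["wrist_torque"],o["q"])
cv2.imwrite("pics/w3.png",ctrl.get_image("wrist")[:,:,::-1])
E
```

```text
[0.50996642 0.00974339 0.13218825] -177.61315364031097 0.03240204354601038 [-1.82389849  0.77614118 -0.37276167] [0.20551492 0.11903902 0.04276244] [-1.27097276e-01 -1.42055722e-01  1.97132950e+00  3.91397313e-04
  1.31300038e+00 -1.73965170e+00]
```

View pics/w3.png

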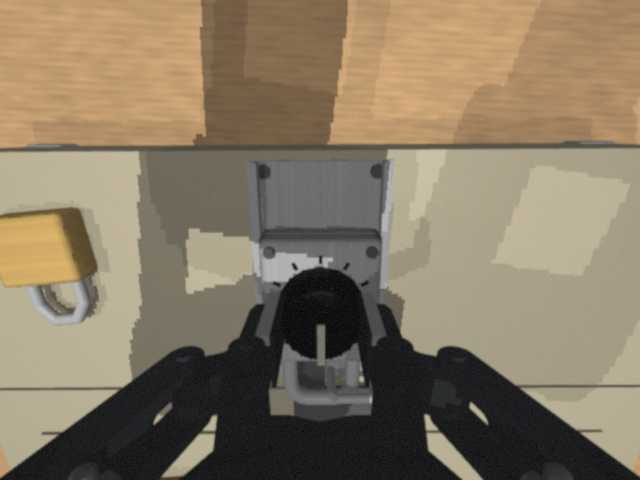

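The knob is held at an opening of 32 mm with low force. Next I turn it clockwise.

Emit:
drive_tool --moves '[0, 0, -10, 0, 0, 0, 0.8, 0, 0, -10, 0, 0, 0, 0.8, 0, 0, -10, 0, 0, 0, 0.8, 0, 0, -10, 0, 0, 0, 0.8, 0, 0, -10, 0, 0, 0, 0.8]'

```text
t: 4.05
tool_pos: [0.5104, 0.0096, 0.1322]
tool_rot: [1.276, 2.87, 0.0]
contact_force: [0.1, 0.6, -1.2]
opening: 0.0326
```

Emit:
drive_tool --moves '[0, 0, -10, 0, 0, 0, 0.8, 0, 0, -10, 0, 0, 0, 0.8, 0, 0, -10, 0, 0, 0, 0.8, 0, 0, -10, 0, 0, 0, 0.8, 0, 0, -10, 0, 0, 0, 0.8]'

```text
t: 4.68
tool_pos: [0.5103, 0.0095, 0.1322]
tool_rot: [2.369, 2.063, 0.0]
contact_force: [1.1, 0.4, -3.1]
opening: 0.0323
```

Emit:
drive_tool --moves '[0, 0, -10, 0, 0, 0, 0.8, 0, 0, -8, 0, 0, 0, 0.8, 0, 0, 0, 0, 0, 0, 0.8, 0, 0, 0, 0, 0, 0, 0.8, 0, 0, 0, 0, 0, 0, 0.8]'

```text
t: 5.3
tool_pos: [0.5102, 0.0094, 0.1322]
tool_rot: [2.658, 1.675, -0.0]
contact_force: [-0.2, 0.0, -2.0]
opening: 0.0322
```

```bash
python3 - <<'E'
from h import *
o=ctrl.get_obs();print(o["tool_pos"],yaw(o),o["opening"],o["contact_force"],o["wrist_torque"],o["q"])
cv2.imwrite("pics/w4.png",ctrl.get_image("wrist")[:,:,::-1])
im=ctrl.get_image("top")[230:360,290:410,::-1]
cv2.imwrite("pics/t4.png",cv2.resize(im,None,fx=4.6,fy=4.6,interpolation=cv2.INTER_CUBIC))
E
```

```text
[0.51020128 0.00944163 0.13221989] 64.43879649570617 0.03218230233513599 [-0.19559736  0.03305682 -1.96254156] [-0.01917342 -0.02940196 -0.06323926] [-1.27336499e-01 -1.41956672e-01  1.97118490e+00 -1.59115023e-04
  1.31232901e+00  3.18831325e-01]
```

View pics/w4.png

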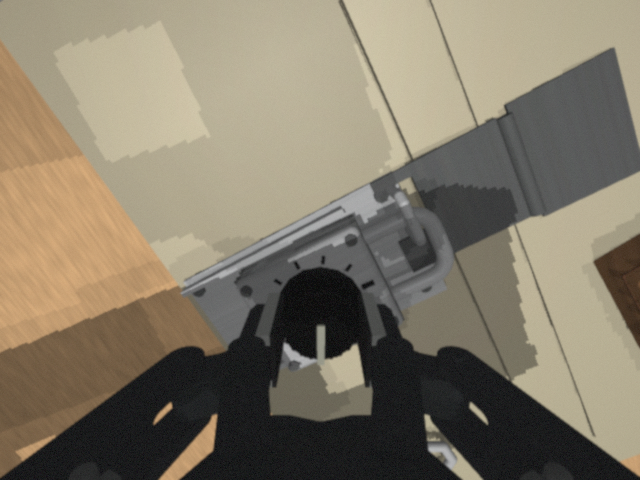

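View pics/t4.png

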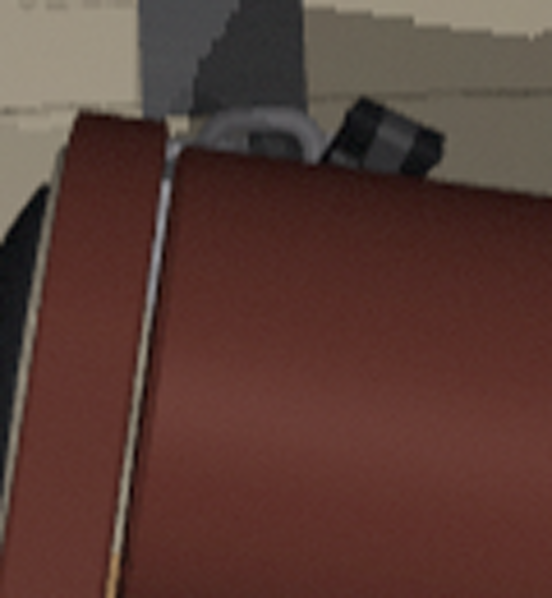

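The tool turned 118° with no slip. The ten o'clock mark is at (323,258), about 2° off straight up, so I add 2°.

Emit:
drive_tool --moves '[0, 0, -2, 0, 0, 0, 0.8, 0, 0, 0, 0, 0, 0, 0.8, 0, 0, 0, 0, 0, 0, 0.8, 0, 0, 0, 0, 0, 0, 0.8, 0, 0, 0, 0, 0, 0, 0.8]'

```text
t: 6.02
tool_pos: [0.5102, 0.0095, 0.1322]
tool_rot: [2.687, 1.627, -0.0]
contact_force: [0.0, -1.3, -3.8]
opening: 0.0329
```

```bash
python3 - <<'E'
from h import *
o=ctrl.get_obs();print(yaw(o),o["contact_force"],o["wrist_torque"],o["opening"])
im=ctrl.get_image("wrist")[190:390,200:460,::-1]
cv2.imwrite("pics/w5.png",cv2.resize(im,None,fx=3,fy=3,interpolation=cv2.INTER_CUBIC))
E
```

```text
62.38234485029292 [ 0.01811204 -1.26341898 -3.81119952] [-0.08681449 -0.04076439 -0.01689162] 0.032913359931534235
```

View pics/w5.png

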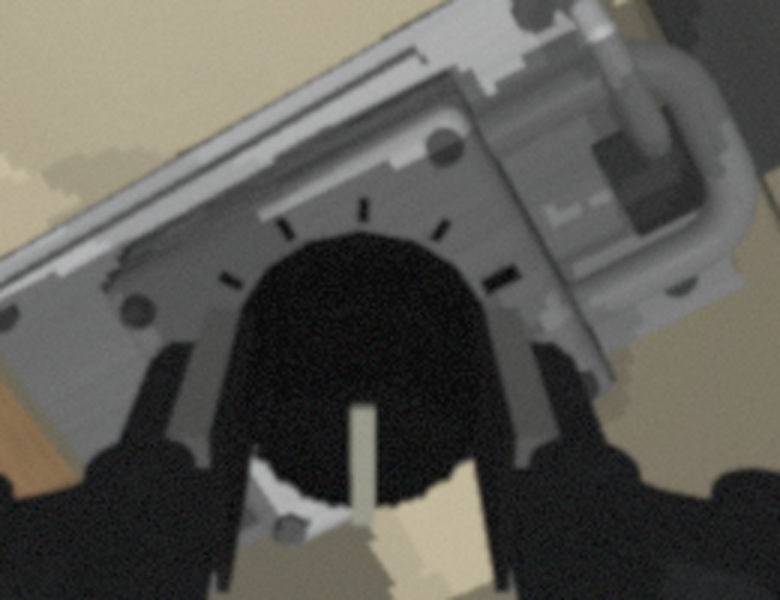

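The pointer is at four, with the ten mark at (363,210) exactly opposite it and wrist torque near zero. Next I turn back 90° anticlockwise to one.

Emit:
drive_tool --moves '[0, 0, 10, 0, 0, 0, 0.8, 0, 0, 10, 0, 0, 0, 0.8, 0, 0, 10, 0, 0, 0, 0.8, 0, 0, 10, 0, 0, 0, 0.8, 0, 0, 10, 0, 0, 0, 0.8]'

```text
t: 6.7
tool_pos: [0.5102, 0.0096, 0.1322]
tool_rot: [-1.741, -2.615, -0.0]
contact_force: [-0.0, 0.7, -3.9]
opening: 0.033
```

Emit:
drive_tool --moves '[0, 0, 10, 0, 0, 0, 0.8, 0, 0, 10, 0, 0, 0, 0.8, 0, 0, 10, 0, 0, 0, 0.8, 0, 0, 9.5, 0, 0, 0, 0.8, 0, 0, 0, 0, 0, 0, 0.8]'

```text
t: 7.32
tool_pos: [0.5101, 0.0097, 0.1322]
tool_rot: [-0.766, -3.047, -0.0]
contact_force: [0.4, 0.5, -3.4]
opening: 0.0327
```

Emit:
drive_tool --moves '[0, 0, 0.5, 0, 0, 0, 0.8, 0, 0, 0, 0, 0, 0, 0.8, 0, 0, 0, 0, 0, 0, 0.8, 0, 0, 0, 0, 0, 0, 0.8, 0, 0, 0, 0, 0, 0, 0.8]'

```text
t: 7.95
tool_pos: [0.5101, 0.0096, 0.1322]
tool_rot: [-0.75, -3.051, -0.0]
contact_force: [0.4, 0.1, -3.7]
opening: 0.033
```

```bash
python3 - <<'E'
from h import *
o=ctrl.get_obs();print(yaw(o),o["contact_force"],o["wrist_torque"],o["opening"])
im=ctrl.get_image("wrist")[190:390,200:460,::-1]
cv2.imwrite("pics/w6.png",cv2.resize(im,None,fx=3,fy=3,interpolation=cv2.INTER_CUBIC))
E
```

```text
152.37310713706748 [ 0.41281538  0.12436504 -3.71748794] [0.08403973 0.0058902  0.00074966] 0.0330211709415803
```

View pics/w6.png

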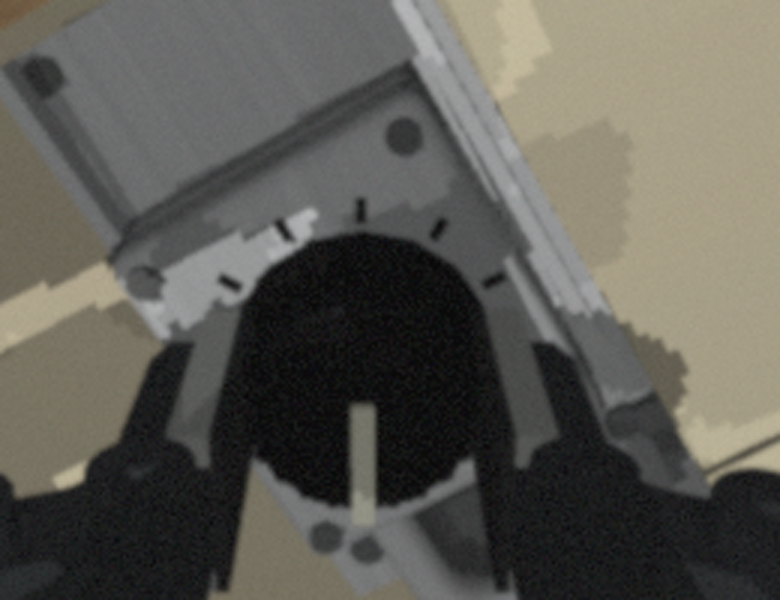

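The pointer is at one, with the seven mark at (361,210) opposite and torque about 0. I release, rise and rotate back 30°.

Emit:
drive_tool --moves '[0, 0, 0, 0, 0, 0, 0.3, 0, 0, 0, 0, 0, 0, 0.1, 0, 0, 0, 0, 0, 0, 0, 0, 0, 0, 0, 0, 0.03, 0, 0, 0, 0, 0, 0, 0.02, 0]'

```text
t: 8.62
tool_pos: [0.5107, 0.0094, 0.1839]
tool_rot: [0.749, 3.049, 0.0]
contact_force: [-0.4, -0.9, 0.2]
opening: 0.0856
```

Emit:
drive_tool --moves '[0, 0, 10, 0, 0, 0, 0, 0, 0, 10, 0, 0, 0, 0, 0, 0, 10, 0, 0, 0, 0, 0, 0, 0, 0, 0, 0, 0, 0, 0, 0, 0, 0, 0, 0]'

```text
t: 9.25
tool_pos: [0.5103, 0.0095, 0.1826]
tool_rot: [-0.061, 3.141, -0.0]
contact_force: [0.3, -0.3, -0.7]
opening: 0.0854
```

```bash
python3 - <<'E'
from h import *
o=ctrl.get_obs();print(o["tool_pos"],yaw(o),o["contact_force"],o["wrist_torque"],o["opening"])
cv2.imwrite("pics/w7.png",ctrl.get_image("wrist")[:,:,::-1])
E
```

```text
[0.51033912 0.00950167 0.1825973 ] -177.75670949758236 [ 0.32131838 -0.2994947  -0.74299636] [-0.00756615  0.01057145  0.04917238] 0.085429526950793
```

View pics/w7.png

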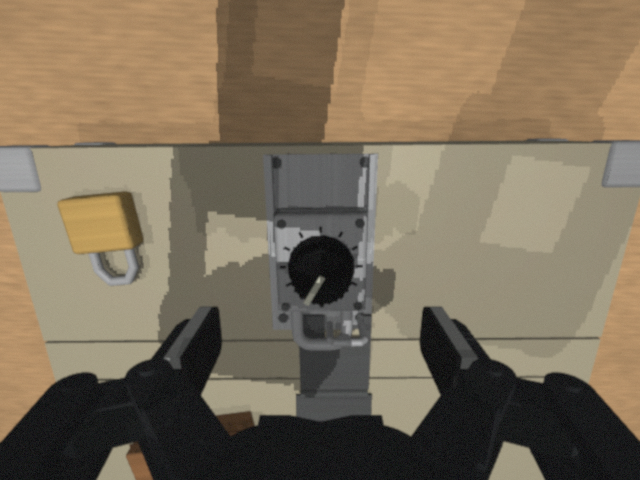

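The pointer shows one o'clock, towards the lower left in this view. I'll work out how far the fingertips sit behind the TCP before setting the body-grip height.

```bash
python3 - <<'E'
from h import *
o=ctrl.get_obs();c=cam("wrist",o)
M=R.from_rotvec(o["tool_rot"]).as_matrix()
for y in(.0427,.028,.0165):
 for z in(-.019,-.013,-.01,-.005,0):
  print(y,z,[proj(c,o["tool_pos"]+M@np.array([x,y,z])).round() for x in(-.011,0.011) ])
for a,b,n in(("w2",1,1),("w7",1,2)):
  im=cv2.imread(f"pics/{a}.png")[270:380,180:460];cv2.imwrite(f"pics/{a}c.png",cv2.resize(im,None,fx=2.8,fy=2.8))
E
```

```text
0.0427 -0.019 [array([423., 355.]), array([428., 308.])]
0.0427 -0.013 [array([419., 346.]), array([423., 301.])]
0.0427 -0.01 [array([417., 342.]), array([421., 297.])]
0.0427 -0.005 [array([414., 336.]), array([418., 292.])]
0.0427 0 [array([411., 330.]), array([415., 287.])]
0.028 -0.019 [array([388., 355.]), array([391., 308.])]
0.028 -0.013 [array([385., 346.]), array([388., 301.])]
0.028 -0.01 [array([384., 342.]), array([387., 297.])]
0.028 -0.005 [array([382., 336.]), array([385., 292.])]
0.028 0 [array([380., 330.]), array([383., 287.])]
0.0165 -0.019 [array([360., 355.]), array([362., 308.])]
0.0165 -0.013 [array([359., 346.]), array([360., 301.])]
0.0165 -0.01 [array([358., 342.]), array([360., 297.])]
0.0165 -0.005 [array([357., 336.]), array([358., 292.])]
0.0165 0 [array([356., 330.]), array([357., 287.])]
```

View pics/w2c.png

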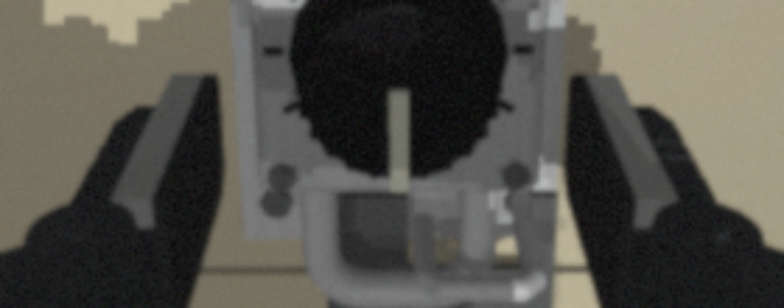

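View pics/w7c.png

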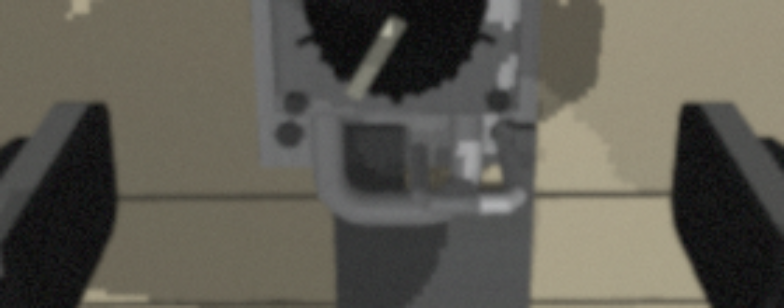

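The tips sit about 9 mm behind the TCP at a 56 mm opening. A TCP height of 0.105 m puts them at about 0.114 m, just above the 0.111 m rims.

Emit:
drive_tool --moves '[0, 0, 0.2, 0, 0.0003, -0.03, 0, 0, 0, 0, 0, 0, -0.03, 0, 0, 0, 0, 0, 0, -0.0175, 0, 0, 0, 0, 0, 0, 0, 0, 0, 0, 0, 0, 0, 0, 0]' --newtons 50

```text
t: 9.93
tool_pos: [0.5111, 0.0097, 0.106]
tool_rot: [-0.07, 3.139, -0.0]
contact_force: [0.8, 0.3, -0.1]
opening: 0.0855
```

Emit:
drive_tool --moves '[0, 0, 0, 0, 0, 0, 0.2, 0, 0, 0, 0, 0, 0, 0.4, 0, 0, 0, 0, 0, 0, 0.6, 0, 0, 0, 0, 0, 0, 0.6, 0, 0, 0, 0, 0, 0, 0.6]' --newtons 50

```text
t: 10.55
tool_pos: [0.5117, 0.0097, 0.1071]
tool_rot: [-0.071, 3.137, -0.001]
contact_force: [0.5, -0.6, 5.8]
opening: 0.0552
```

```bash
python3 - <<'E'
from h import *
o=ctrl.get_obs();print(o["tool_pos"],yaw(o),o["contact_force"],o["wrist_torque"],o["opening"])
cv2.imwrite("pics/w8.png",ctrl.get_image("wrist")[:,:,::-1])
E
```

```text
[0.51170436 0.00965178 0.107101  ] -177.42275441117945 [ 0.52381723 -0.56825065  5.82302241] [ 0.0663457   0.19408142 -0.00972949] 0.05521633162522781
```

View pics/w8.png

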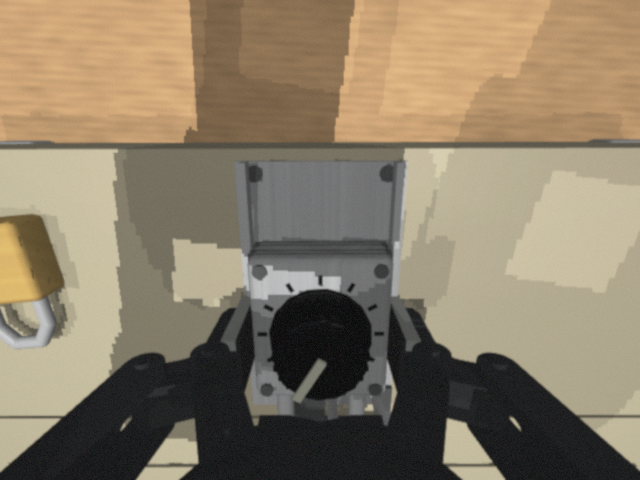

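The body is held at a 55 mm opening with about 6 N of upward contact. I ease up 2 mm and pull back along the case's -x.

Emit:
drive_tool --moves '[0, 0, 0, 0, 0, 0.002, 0.6, 0, 0, 0, 0, 0, 0, 0.6, 0, 0, 0, -0.005, -0.0002, 0, 0.6, 0, 0, 0, -0.005, -0.0002, 0, 0.6, 0, 0, 0, 0, 0, 0, 0.6]' --newtons 70

```text
t: 11.22
tool_pos: [0.501, 0.0094, 0.1073]
tool_rot: [-0.07, 3.138, -0.0]
contact_force: [5.1, 0.4, -0.0]
opening: 0.0547
```

Emit:
drive_tool --moves '[0, 0, 0, -0.004, -0.0002, 0, 0.6, 0, 0, 0, -0.004, -0.0002, 0, 0.6, 0, 0, 0, -0.004, -0.0002, 0, 0.6, 0, 0, 0, -0.002, 0, 0, 0.6, 0, 0, 0, 0, 0, 0, 0.6]'

```text
t: 11.85
tool_pos: [0.4871, 0.0087, 0.1073]
tool_rot: [-0.07, 3.138, -0.0]
contact_force: [5.9, -0.3, -0.7]
opening: 0.0546
```

```bash
python3 - <<'E'
from h import *
o=ctrl.get_obs();print(o["tool_pos"],yaw(o),o["contact_force"],o["wrist_torque"],o["opening"])
cv2.imwrite("pics/w9.png",ctrl.get_image("wrist")[:,:,::-1])
im=ctrl.get_image("scene")[130:280,150:370,::-1]
cv2.imwrite("pics/s9.png",cv2.resize(im,None,fx=3.6,fy=3.6,interpolation=cv2.INTER_CUBIC))
E
```

```text
[0.48708692 0.00869514 0.10727352] -177.43692887090106 [ 5.89003856 -0.29210314 -0.74772581] [ 0.02931108 -0.73110077 -0.07053358] 0.05462608232431264
```

View pics/w9.png

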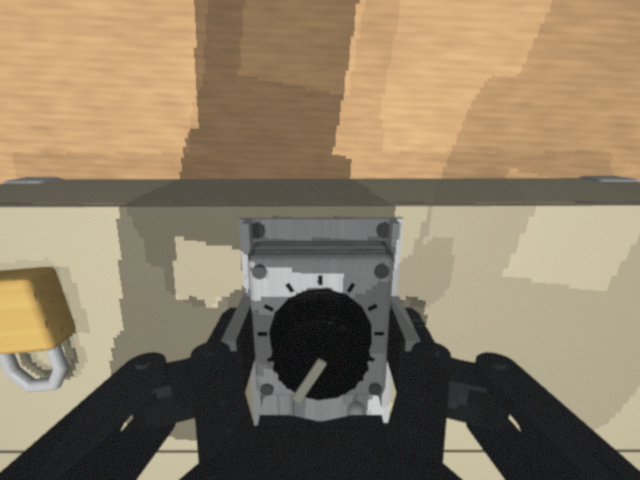

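View pics/s9.png

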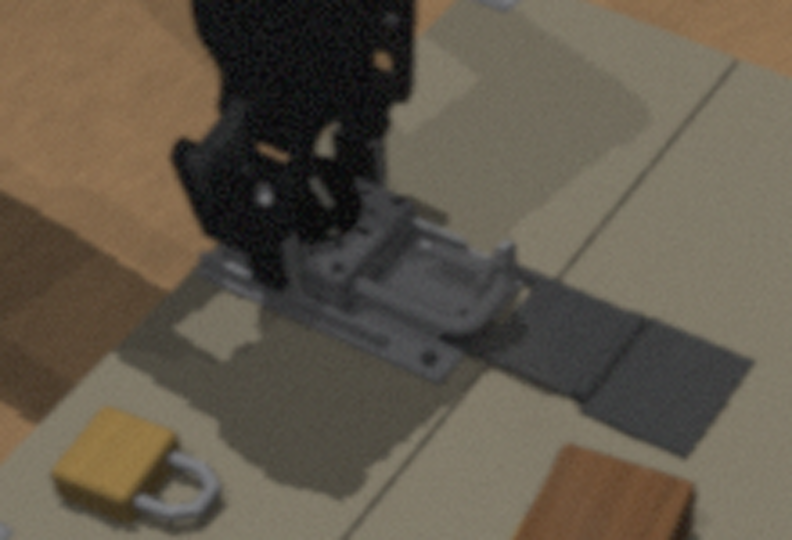

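The shackle is sliding out at a steady 6 N or so, and the scene view shows the leg getting longer. I pull on in small steps until it stops.

Emit:
drive_tool --moves '[0, 0, 0, -0.001, 0, 0, 0.6, 0, 0, 0, -0.001, 0, 0, 0.6, 0, 0, 0, -0.001, -0.0001, 0, 0.6, 0, 0, 0, 0, 0, 0, 0.6, 0, 0, 0, 0, 0, 0, 0.6]'

```text
t: 12.58
tool_pos: [0.4847, 0.0086, 0.1073]
tool_rot: [-0.07, 3.137, -0.0]
contact_force: [7.5, 0.3, -2.0]
opening: 0.0547
```

Emit:
drive_tool --moves '[0, 0, 0, -0.001, 0, 0, 0.6, 0, 0, 0, -0.001, 0, 0, 0.6, 0, 0, 0, 0, 0, 0, 0.6, 0, 0, 0, 0, 0, 0, 0.6, 0, 0, 0, 0, 0, 0, 0.6]'

```text
t: 13.2
tool_pos: [0.4844, 0.0086, 0.1074]
tool_rot: [-0.07, 3.132, -0.0]
contact_force: [15.9, -0.8, -7.4]
opening: 0.0546
```

Emit:
drive_tool --moves '[0, 0, 0, -0.001, 0, 0, 0.6, 0, 0, 0, 0, 0, 0, 0.6, 0, 0, 0, 0, 0, 0, 0.6, 0, 0, 0, 0, 0, 0, 0.6, 0, 0, 0, 0, 0, 0, 0.6]'

```text
t: 13.82
tool_pos: [0.4843, 0.0086, 0.1076]
tool_rot: [-0.069, 3.129, -0.001]
contact_force: [19.7, 1.3, -10.1]
opening: 0.0543
```

```bash
python3 - <<'E'
from h import *
o=ctrl.get_obs();print(o["tool_pos"],yaw(o),o["contact_force"],o["wrist_torque"],o["opening"])
im=ctrl.get_image("scene")[150:270,180:340,::-1]
cv2.imwrite("pics/s10.png",cv2.resize(im,None,fx=5,fy=5,interpolation=cv2.INTER_CUBIC))
im=ctrl.get_image("wrist")[:,:,::-1]
cv2.imwrite("pics/w10.png",im)
E
```

```text
[0.48426992 0.00860625 0.10758675] -177.46087699728352 [ 19.7291272    1.28510859 -10.13942941] [-0.0051291  -2.63002516 -0.12243235] 0.0543401942133171
```

View pics/s10.png

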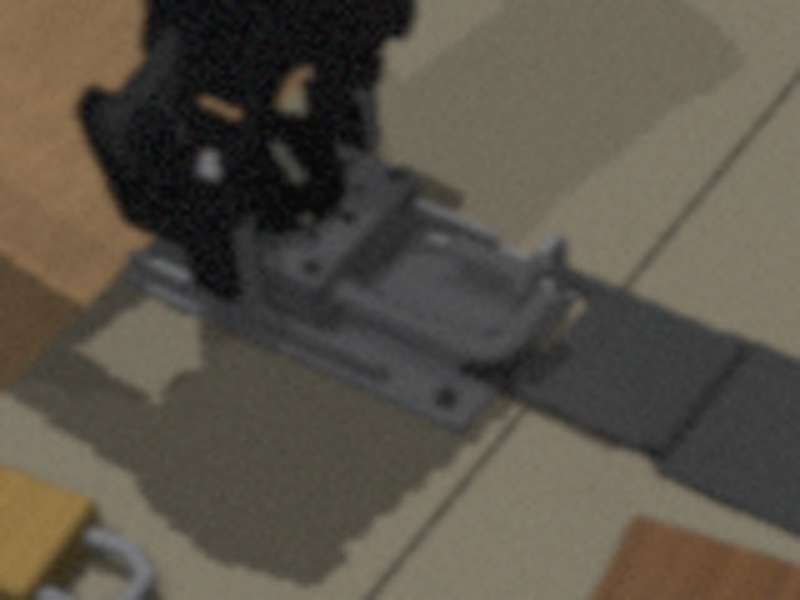

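View pics/w10.png

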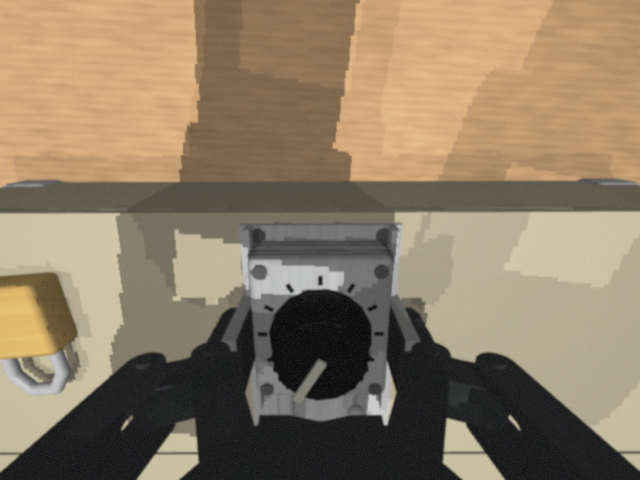

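The shackle stopped hard at full travel (20 N) and the grip has not slipped. I push forward 41 mm so the staple lies in the toe gap.

Emit:
drive_tool --moves '[0, 0, 0, 0.006, 0.0002, 0, 0.6, 0, 0, 0, 0.006, 0.0003, 0, 0.6, 0, 0, 0, 0.006, 0.0003, 0, 0.6, 0, 0, 0, 0.006, 0.0003, 0, 0.6, 0, 0, 0, 0, 0, 0, 0.6]'

```text
t: 14.55
tool_pos: [0.5025, 0.0098, 0.1073]
tool_rot: [0.071, -3.135, 0.0]
contact_force: [-6.5, -0.2, 9.3]
opening: 0.0543
```

Emit:
drive_tool --moves '[0, 0, 0, 0.006, 0.0002, 0, 0.6, 0, 0, 0, 0.006, 0.0003, 0, 0.6, 0, 0, 0, 0.006, 0.0003, 0, 0.6, 0, 0, 0, 0, 0, 0, 0.6, 0, 0, 0, 0, 0, 0, 0.6]'

```text
t: 15.18
tool_pos: [0.5205, 0.0106, 0.1073]
tool_rot: [0.071, -3.135, 0.0]
contact_force: [-5.9, 0.3, 8.6]
opening: 0.0544
```

```bash
python3 - <<'E'
from h import *
o=ctrl.get_obs();print(o["tool_pos"],yaw(o),o["contact_force"],o["wrist_torque"],o["opening"])
im=ctrl.get_image("scene")[150:270,180:340,::-1]
cv2.imwrite("pics/s11.png",cv2.resize(im,None,fx=5,fy=5,interpolation=cv2.INTER_CUBIC))
E
```

```text
[0.52052246 0.01061527 0.1073112 ] -177.38910435274084 [-5.94972419  0.32904731  8.60473903] [-0.07933404  0.90803888  0.01611449] 0.05438170171305599
```

View pics/s11.png

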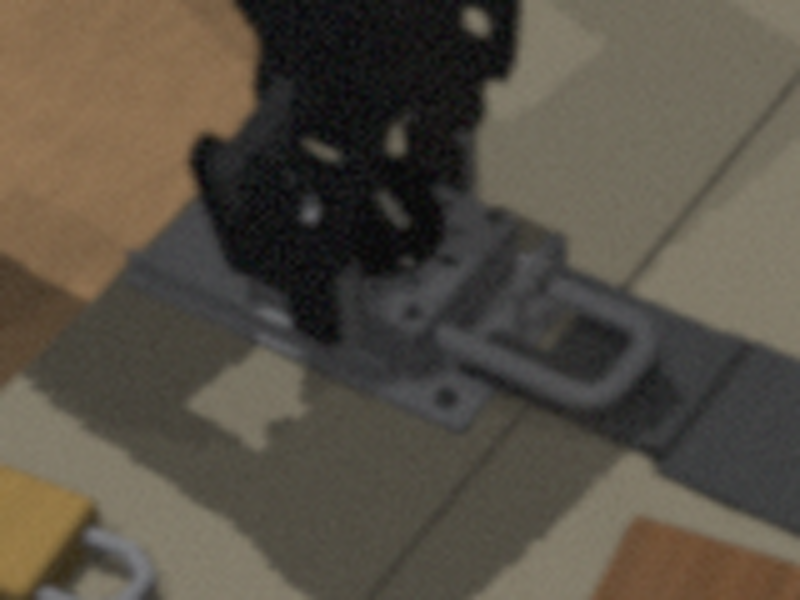

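The shackle is still well out, and the leg tip is near the staple. I relieve the downward press by 1.5 mm and go the last 5 mm.

Emit:
drive_tool --moves '[0, 0, 0, 0, 0, 0.0015, 0.6, 0, 0, 0, 0.0025, 0.0001, 0, 0.6, 0, 0, 0, 0.0025, 0.0001, 0, 0.6, 0, 0, 0, 0, 0, 0, 0.6, 0, 0, 0, 0, 0, 0, 0.6]'

```text
t: 15.85
tool_pos: [0.5269, 0.0109, 0.1075]
tool_rot: [0.071, -3.14, -0.0]
contact_force: [0.5, 0.3, -5.1]
opening: 0.0548
```

```bash
python3 - <<'E'
from h import *
o=ctrl.get_obs();print(o["tool_pos"],yaw(o),o["contact_force"],o["wrist_torque"],o["opening"])
im=ctrl.get_image("scene")[150:270,180:340,::-1]
cv2.imwrite("pics/s12.png",cv2.resize(im,None,fx=5,fy=5,interpolation=cv2.INTER_CUBIC))
im=ctrl.get_image("top")[190:350,270:430,::-1]
cv2.imwrite("pics/t12.png",cv2.resize(im,None,fx=3.7,fy=3.7,interpolation=cv2.INTER_CUBIC))
# expected image points
s=cam("scene");th=np.radians(2.45);X=np.array([np.cos(th),np.sin(th),0]);Y=np.array([-np.sin(th),np.cos(th),0])
L=np.array([o["tool_pos"][0]-.0015,o["tool_pos"][1],.103])
for n,(a,b,z) in dict(bar88=(.092,0,.013),bar64=(.068,0,.013),toe=(.049,.017,.013),toe_shut=(.032,.017,.013)).items():
    p=proj(s,L+a*X+b*Y+np.array([0,0,z]));print(n,(p-[180,150])*5)
E
```

```text
[0.52688233 0.01091434 0.10748977] -177.41486292495222 [ 0.53726166  0.34717733 -5.13304121] [-0.00307879  0.00333194  0.00428068] 0.054792607251903686
bar88 [659.51097782 386.62247167]
bar64 [590.73331716 356.49802621]
toe [566.94297745 297.70623865]
toe_shut [519.90062336 277.38947482]
```

View pics/s12.png

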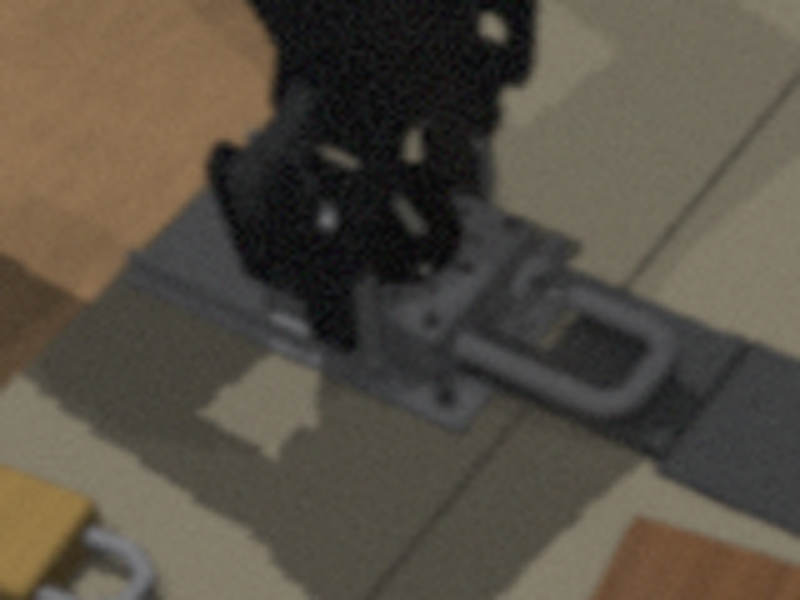

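View pics/t12.png

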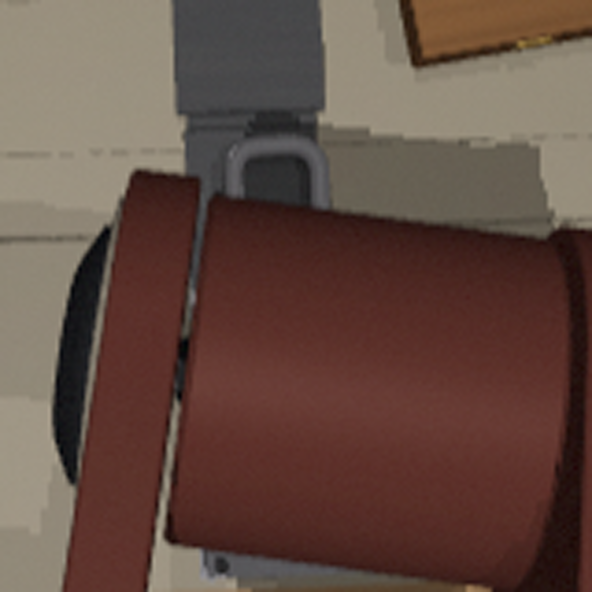

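The staple now lies between the body's front face and the toe, which is at about (567,295) in the crop. I lift slowly and watch the force.

Emit:
drive_tool --moves '[0, 0, 0, -0.0015, 0, 0.001, 0.6, 0, 0, 0, 0, 0, 0.003, 0.6, 0, 0, 0, 0, 0, 0.004, 0.6, 0, 0, 0, 0, 0, 0.004, 0.6, 0, 0, 0, 0, 0, 0, 0.6]'

```text
t: 16.58
tool_pos: [0.5262, 0.0108, 0.1211]
tool_rot: [-0.071, 3.139, -0.0]
contact_force: [0.3, -0.8, -4.0]
opening: 0.0547
```

Emit:
drive_tool --moves '[0, 0, 0, 0, 0, 0.012, 0.6, 0, 0, 0, 0, 0, 0.025, 0.6, 0, 0, 0, 0, 0, 0.03, 0.6, 0, 0, 0, 0, 0, 0.03, 0.6, 0, 0, 0, 0, 0, 0.02, 0.6]'

```text
t: 17.2
tool_pos: [0.5263, 0.0108, 0.2398]
tool_rot: [-0.071, 3.138, -0.001]
contact_force: [0.2, -0.3, -4.0]
opening: 0.054
```

Emit:
drive_tool --moves '[0, 0, 0, 0, 0, 0.011, 0.6, 0, 0, 0, 0, 0, 0.005, 0.6, 0, 0, 0, 0, 0, 0, 0.6, 0, 0, 0, 0, 0, 0, 0.6, 0, 0, 0, 0, 0, 0, 0.6]'

```text
t: 17.82
tool_pos: [0.5253, 0.0109, 0.2523]
tool_rot: [0.071, -3.139, -0.0]
contact_force: [0.3, 0.3, -5.9]
opening: 0.0544
```

```bash
python3 - <<'E'
from h import *
o=ctrl.get_obs();print(o["tool_pos"],o["tool_rot"],o["contact_force"],o["wrist_torque"],o["opening"],o["dq"])
print(R.from_rotvec(o["tool_rot"]).as_matrix()[:,2])
im=ctrl.get_image("scene")
cv2.imwrite("pics/s13.png",im[:,:,::-1])
cv2.imwrite("pics/s13c.png",cv2.resize(im[80:240,180:380,::-1],None,fx=3.7,fy=3.7,interpolation=cv2.INTER_CUBIC))
cv2.imwrite("pics/w13.png",ctrl.get_image("wrist")[:,:,::-1])
cv2.imwrite("pics/t13.png",ctrl.get_image("top")[:,:,::-1])
E
```

```text
[0.5253089  0.01087253 0.25232735] [ 7.07382890e-02 -3.13915158e+00 -3.34433659e-04] [ 0.2639368   0.250628   -5.93776569] [-0.03257684  0.06958132  0.00010829] 0.054387143513332514 [-0.00110635 -0.00342738 -0.00595504  0.00020505 -0.00043973 -0.00099208]
[-1.64852686e-03  1.75924251e-04 -9.99998626e-01]
```

View pics/s13.png

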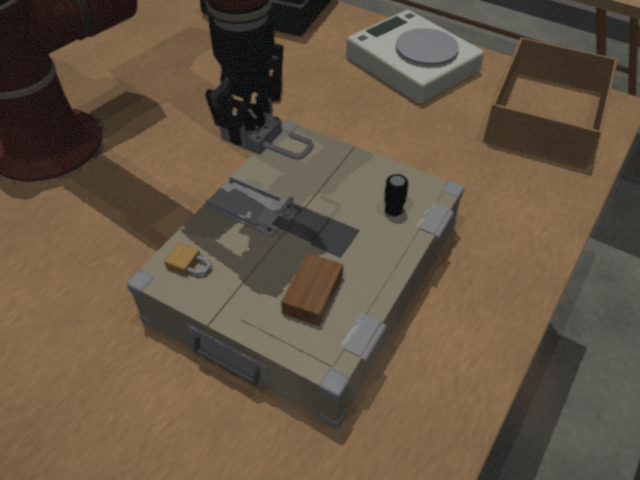

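View pics/s13c.png

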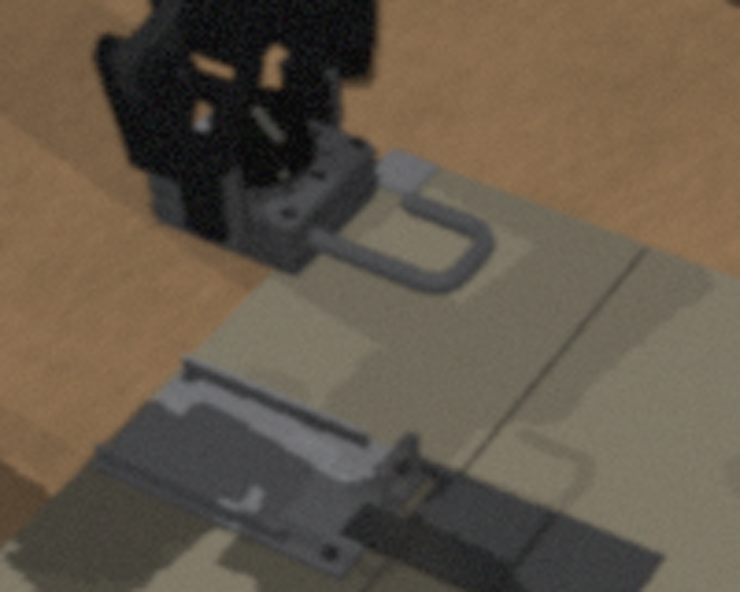

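View pics/w13.png

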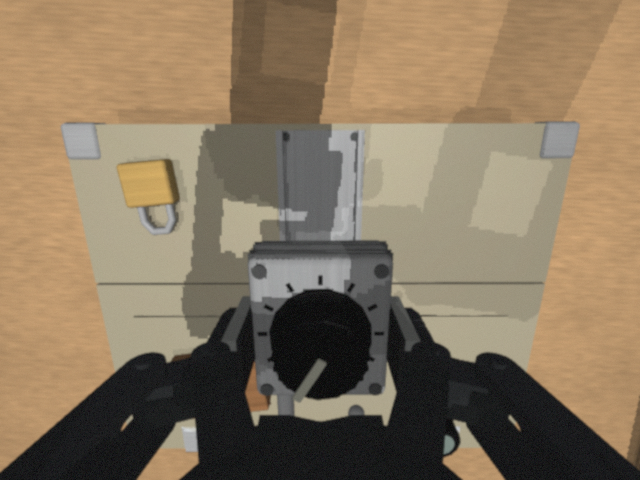

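View pics/t13.png

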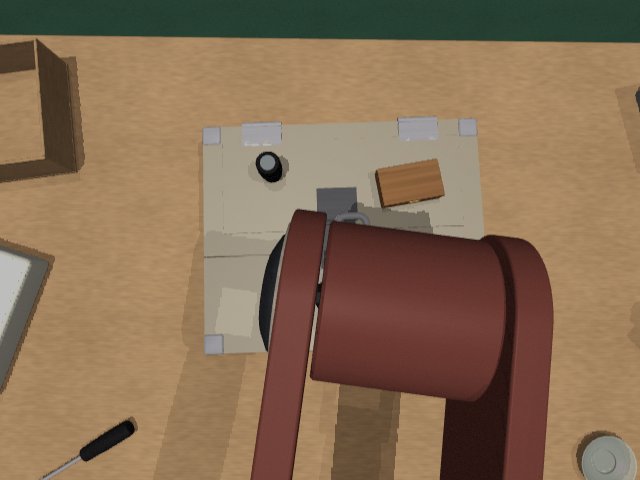

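The lock hangs level and clear of the staple, the shackle is out with its free toe at crop (405,200), and the other items haven't moved. I settle 2 mm higher and check the shackle extension and level numerically.

Emit:
drive_tool --moves '[0, 0, 0, 0, 0, 0.002, 0.6, 0, 0, 0, 0, 0, 0, 0.6, 0, 0, 0, 0, 0, 0, 0.6, 0, 0, 0, 0, 0, 0, 0.6, 0, 0, 0, 0, 0, 0, 0.6]'

```text
t: 18.6
tool_pos: [0.5257, 0.0108, 0.2553]
tool_rot: [0.071, -3.141, -0.0]
contact_force: [-0.3, -0.1, -4.5]
opening: 0.0546
```

```bash
python3 - <<'E'
from h import *
o=ctrl.get_obs();print(o["tool_pos"],o["tool_rot"],o["contact_force"],np.abs(o["dq"]).max(),o["opening"])
s=cam("scene");th=np.radians(2.45);X=np.array([np.cos(th),np.sin(th),0]);Y=np.array([-np.sin(th),np.cos(th),0])
L=np.array([.5253-.0015,.0109,.2478])
for n,(a,b,z) in dict(bar88=(.092,0,.013),bar64=(.068,0,.013),toe=(.049,.017,.013),fl=(.032,-.028,.026),fl0=(.032,-.028,0),fr=(.032,.028,.026)).items():
    print(n,(proj(s,L+a*X+b*Y+np.array([0,0,z]))-[180,80])*3.7)
E
```

```text
[0.52568868 0.01082109 0.25528332] [ 7.07886205e-02 -3.14077137e+00 -2.44695999e-05] [-0.27789191 -0.09102969 -4.52769069] 0.0011651624045239837 0.054574112119246156
bar88 [480.32080342 270.5560168 ]
bar64 [422.66969253 247.94822233]
toe [403.03048184 204.07943457]
fl [292.15298903 230.71679643]
fl0 [297.5643905 286.4595005]
fr [378.3426708  144.35616667]
```

```bash
python3 -c "
from station import ctrl
print(ctrl.finish_job())"
```

```text
the job is handed in; nothing more can be done
None
```

The padlock is open, off the staple, and held in the gripper above the case. I handed the job in at about 18.6 s.

- **Dial:** I turned it clockwise to four, then anticlockwise to one. At each stop the marks lined up with the pointer and the wrist torque was near zero. The grip on the knob did not slip.
- **Shackle:** I gripped the body and pulled it back. The shackle slid out at 5–7 N and met a hard stop after about 26–27 mm, which is 24 mm of travel plus slack.
- **Unhooking:** I pushed the lock forward about 42 mm so the staple lay in the toe gap, then lifted it. It came up without catching.
- **Last checks:** The lock is still and level to about 0.1°, by the tool's pose. Its underside is about 0.25 m above the table, which is about 15 cm above the case top. The dial is up and the pointer at one. The scene view puts the shackle's end and toe within about 15 enlarged pixels of the fully-open position. The eyepiece, slide box and brass lock look unmoved.

One small disagreement: the body and shackle bar sat a few image pixels higher in the scene view than predicted, equal to a few millimetres. There was also light contact of up to 10 N vertically while the body slid in the nest. No check failed.

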